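# Snug a forged sleeve in its cam clamp

## Robot

A 6-joint arm with a two-finger parallel gripper is mounted at the origin on the work surface. World frame = base frame: x ahead of the robot, y to its left, z up, the work surface at z = 0. Lengths are in m, angles in rad, forces in N, time in s.
With the tool pointing down it reaches from about 0.275 to 0.75 m from the base axis. Payload 10.2 kg.
Tool frame: the origin (TCP) lies on the centre line of the jaws, within the pads' length; the fingertips stand 25 mm ahead of it and the grasp point (between the pads) lies 6 mm ahead of it; z points along the fingers, y is the line along which they close (so a half turn about z gives the same grasp; the last joint's range is limited). The gripper opens to 88 mm and grips with 3 to 60 N. Pads are 18 mm wide; open, the fingers measure 123 mm over their backs; the gripper's body (75 mm by 187 mm) begins 45 mm behind the grasp point.
Start: joints at [1.069, 0.313, 1.498, -0, 1.331, -0.223], TCP at [0.144, 0.505, 0.264] pointing down, gripper open.
Joint ranges: [-2.94, 2.94], [-0.97, 2.17], [0.19, 2.56], [-1.23, 4.37], [0.02, 3.11], [-2.88, 2.88]. Speed limits (rad/s): [2.39, 2.39, 3.01, 3.14, 3.14, 3.14].

## Interface

Orientations are given as a rotation vector (axis times angle).
In Python, from plant import get_state, vision, workorder gives the robot as it stands. The module is installed in compiled form; this text tells all that it offers.
- The arm moves only by the shell command python3 -m handwheel 'ROWS' [FORCE]. ROWS is JSON, a list of rows, each a list of 3 entries, a list of its own where there are three numbers: the shift along the tool's x, y, z in mm, then the turn, a rotation vector about the tool's x, y, z in degrees, then the closure, from 0 (fully open) to 1 (shut). A call has 1 to 20 rows; each row is the pose to reach, as a shift and turn from the pose commanded when the call began, along the tool's axes at that moment; what a row does not reach only later rows make up. A row lasts 1/12 s, in which the tool goes at most 41.7 mm and 7.16 degrees, less where a joint would pass 70% of its speed; a pose out of reach is approached as far as the arm can. A call with a gripper value outside its range is refused whole. The fingers move at their own pace and stop on an object; FORCE is the grip in N (left out, the last holds). Time passes only in rows, so rows that repeat a pose let the fingers close. It gives the time, the measured TCP pose, the force, the opening and the grip force at its end, in the units of the state.
- get_state(): the state, without advancing time (a new reading comes with each control period).
- vision.camera(name): name is "scene" or "top"; returns a dict with "frame" (400x640x3 uint8, red, green, blue), "z_map" (400x640 float32, m along the optical axis (not along the pixel's ray), 0 where there is no reading), "fovy" (degrees; the focal length in pixels is half the picture's height over the tangent of half this angle, whatever the lens; pixels are square), "cx", "cy" (the principal point, pixels), "distortion" ([k1, k2, p1, p2, k3] as OpenCV has them; the pictures are not rectified), "rvec" (rotation vector, rad) and "tvec" (3), from world to camera coordinates, as OpenCV has them. Camera axes: x right, y down, z forward; pixel columns grow to the right and rows downward; lengths in m; the calibration is good to about 2 mm. A picture is of the moment at which its call begins.
- workorder.finish_job(): hands the job in; it is judged then, once.
The state is a dict: "t": time; "joint_positions": joint angles; "joint_velocities": joint speeds; "joint_efforts": joint torques, N m; "tool_pos": TCP position; "ee_rot": TCP orientation; "ft_force": force on the tool from outside, world axes, zero at the start; "wrist_torque": the same for the moment, N m; "width": finger opening in m; "finger_force": force on a finger pad.
Only numpy, scipy, OpenCV 4.12 (cv2) and the standard library are available. Lean on these libraries where they do the work, as an engineer would, in place of code of your own. Each camera call takes 0.05 s, during which the arm holds its last target. There are 200 camera calls.

## Task

Two cam clamps stand on the bench. At the one that holds the grey flanged sleeve (not the one with the plain rusty billet), turn the lever by its red knob clockwise, seen from above, until the cam has taken up the gap and presses the sleeve back so that its yellow spring pad has given by about 4 mm; do not overrun, for the pad must never be driven back close to the end of its 12 mm travel. Let go of the knob, and leave the sleeve upright and the other clamp's lever as it was.

Things in the scene. Friction and masses are not known exactly. Their poses are not given: they have to be found in the camera images.
- clamp_lever: Cam lever of the sleeve's clamp. Origin on its vertical pivot at table height; x runs along the dark bar (30-40 mm high) to the knob, z up. Under it a brass cam disc, radius 30 mm, centre 14 mm from the pivot at x -13.5, y -3.6 mm. Clockwise brings it to the flange: touch at 64 mm between centres; 30-100 degrees of turn in all. Stiff: 5 N at the knob, 10 N pressing; stays where left.
- clamp_knob (a point): Centre of the red knob on that lever: an upright cylinder 22 mm in diameter and 45 mm high, from 40 to 85 mm above the table; this point is 62 mm above the table and 120 mm from the pivot. Free all round, to be gripped from above.
- sleeve_center (a point): Centre, half-way up, of the loose grey forged sleeve, 0.5-0.9 kg, 58 mm high: flange 68 mm wide, 18 mm high at the bottom, bored neck 50 mm wide above; z is its upright axis. It stands on the 12 mm green base plate between two low rails and can slide only along the line from cam pivot to spring pad; it starts within 1 mm of the pad.
- spring_pad (a joint): How far the yellow pad behind the sleeve has been pressed back, in m: 0 free, 0.012 at its hard end. A spring of 1.5 N/mm pushes it towards the cam. Its steel stem shows 16 mm between pad and green block when free.
- spare_knob (a point): Centre of the identical red knob on the other clamp, which holds a plain rusty round billet (68 mm in diameter, 58 mm high) and is to be left alone.
There are look-alikes about, which are no part of the job. What is shaped like the part that bears sleeve_center but blue or turquoise is not meant.

How it is judged:
By the outcome, as a careful person would: the job done as asked, in the order asked, and still so for the second after the job is handed in, with the robot touching nothing.
It also fails if it takes over 42 s, if anything falls off the work surface, if the arm or the gripper's body presses on something with over 40 N, if the wrist force passes 120 N, or if a joint passes its speed limit or range.

## Working session

There is one attempt and no reset: what is moved stays moved. The work goes in short steps, Python scripts to look and compute and a shell command to move; the robot and the scene stay as the last step left them, time stands still between calls to the robot, and variables do not carry over. Pictures are saved under pics/ and viewed, at most 10 in all, crops included, and the job is handed in when it is done.

```bash
mkdir -p pics; cat > h.py <<'E'
import numpy as np, cv2
from plant import get_state, vision, workorder
def cam(n):
    c=vision.camera(n); f=200/np.tan(np.radians(c["fovy"])/2)
    c["K"]=np.array([[f,0,c["cx"]],[0,f,c["cy"]],[0,0,1.]]); c["D"]=np.array(c["distortion"],float)
    c["R"]=cv2.Rodrigues(np.array(c["rvec"],float))[0]; c["t"]=np.array(c["tvec"],float).ravel(); return c
def ray(c,uv):
    p=cv2.undistortPoints(np.array(uv,float).reshape(-1,1,2),c["K"],c["D"],criteria=(3,50,1e-9)).reshape(-1,2)
    d=np.c_[p,np.ones(len(p))]; return -c["R"].T@c["t"], d@c["R"]
def onz(c,uv,z):
    o,d=ray(c,uv); return o+d*((z-o[2])/d[:,2])[:,None]
def bydepth(c,uv):
    o,d=ray(c,uv); z=np.array([c["z_map"][int(round(v)),int(round(u))] for u,v in uv]); return o+d*z[:,None]
def proj(c,P): return cv2.projectPoints(np.array(P,float).reshape(-1,3),np.array(c["rvec"],float),c["t"],c["K"],c["D"])[0].reshape(-1,2)
def save(c,name,box=None,s=1):
    im=c["frame"][:,:,::-1]
    if box: im=im[box[1]:box[3],box[0]:box[2]]
    cv2.imwrite("pics/"+name,cv2.resize(im,None,fx=s,fy=s,interpolation=cv2.INTER_CUBIC))
E
python3 - <<'E'
from h import *
np.set_printoptions(precision=4,suppress=True)
for n in("top","scene"):
    c=cam(n); save(c,n+"0.png",None,1.25); print(n,-c["R"].T@c["t"],c["fovy"],c["D"])
s=get_state(); print({k:np.round(s[k],4) for k in s})
E
```

```text
top [0.4196 0.0047 0.8778] 50.82296564180206 [-0.0935  0.      0.      0.      0.    ]
scene [1.2808 0.0074 0.6624] 45.40995444459643 [0.0101 0.     0.     0.     0.    ]
{'t': np.float64(0.1), 'joint_positions': array([ 1.0686,  0.3133,  1.4983, -0.    ,  1.331 , -0.2234]), 'joint_velocities': array([-0.001 , -0.0023, -0.0014, -0.0009, -0.0003,  0.0006]), 'joint_efforts': array([  0.0046, -40.281 , -25.2645,   0.0697,   0.0342,  -0.    ]), 'tool_pos': array([0.1444, 0.5046, 0.2633]), 'ee_rot': array([-0.4364, -3.1108,  0.0016]), 'ft_force': array([ 0.2112,  0.2246, -0.4629]), 'wrist_torque': array([-0.0359, -0.0147, -0.0206]), 'finger_force': np.float64(0.0), 'width': np.float64(0.0881)}
```

View pics/top0.png

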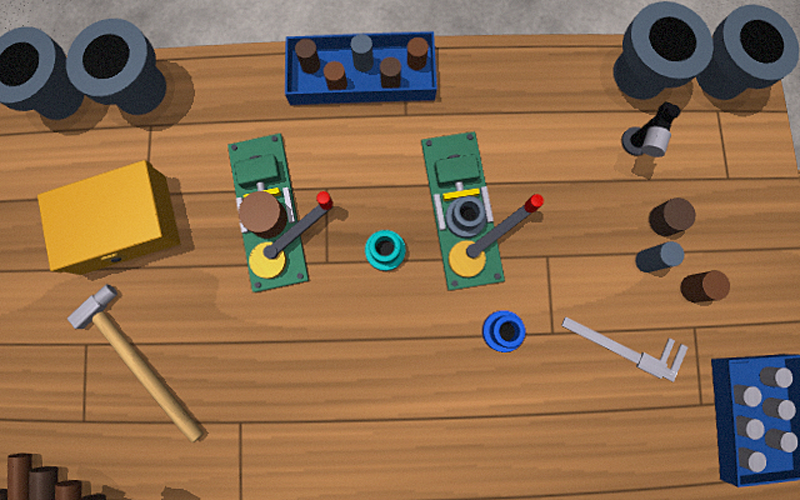

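View pics/scene0.png

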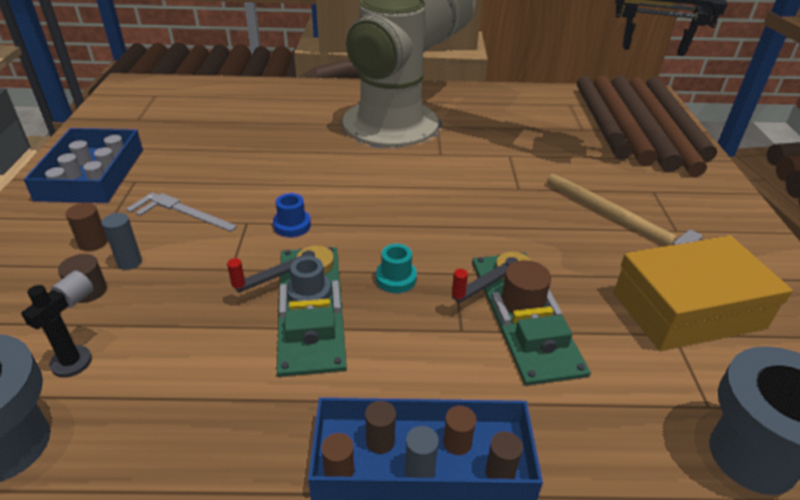

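The top picture (800 px scale) shows the sleeve clamp at about (465,215) with its knob at (536,202), and the billet clamp at (262,213) with its knob at (324,199). Possible mix-ups:
- Sleeve: grey at (467,214), turquoise decoy at (385,250), blue decoy at (504,331).
- Knob: (536,202) on the sleeve clamp, (324,199) on the spare.

I choose the right-hand clamp in the top view, with the grey flanged sleeve, and will check it in a close crop.

```bash
python3 - <<'E'
from h import *
c=cam("top"); save(c,"topcrop.png",(325,95,445,240),4.1)
c=cam("scene"); save(c,"scenecrop.png",(170,185,290,305),4.5)
E
```

```text
(no output)
```

View pics/topcrop.png

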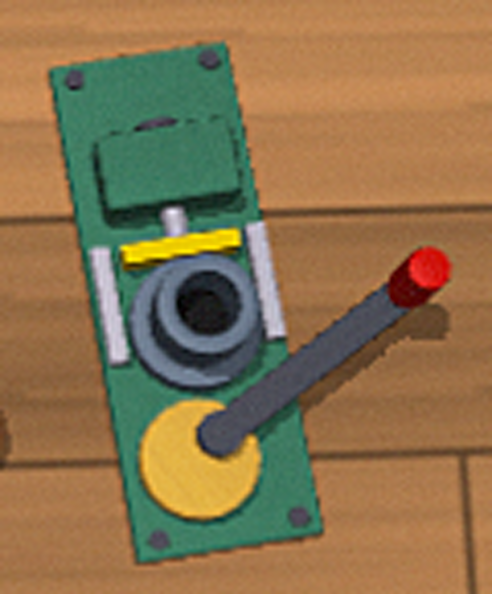

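View pics/scenecrop.png

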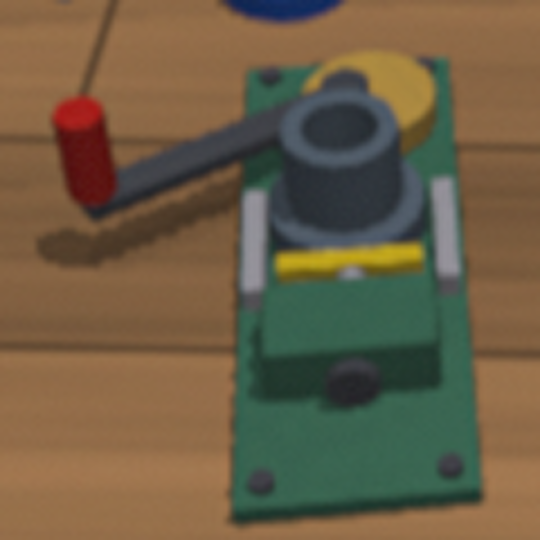

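The crops show the grey flanged sleeve between its rails, against the yellow pad. In the top crop the knob top is at (430,268), the pivot end at (219,435), the cam at (200,460) and the neck top at (201,305), so the choice is confirmed. Next I turn these into world positions.

```bash
cat > geo.py <<'E'
from h import *
np.set_printoptions(precision=4,suppress=True)
from scipy.optimize import brentq
def plan(piv,knob,sl,u,extra):
    # returns turn (deg, clockwise) for total sleeve advance 'extra' (m) along u
    a0=np.arctan2(*(knob-piv)[::-1]); off=np.array([-.0135,-.0036])
    def f(t):
        a=a0-np.radians(t); r=np.array([[np.cos(a),-np.sin(a)],[np.sin(a),np.cos(a)]])
        return np.linalg.norm(sl+u*extra-(piv+r@off))-.064
    t=np.arange(0,140,.5); v=[f(x) for x in t]
    i=next((i for i in range(len(t)-1) if v[i]>0>=v[i+1]),None)
    return None if i is None else brentq(f,t[i],t[i+1])
E
python3 - <<'E'
from geo import *
c=cam("top")
q=lambda x,y:((x+.5)/4.1-.5+325,(y+.5)/4.1-.5+95)
n=["knob","pivot","cam","sleeve","c1","c2","c3","c4"]
P=[q(430,268),q(219,435),q(200,460),q(201,305),q(50,70),q(226,43),q(322,534),q(138,562)]
Z=[.085,.04,.03,.07,.012,.012,.012,.012]
W={k:onz(c,[p],z)[0] for k,p,z in zip(n,P,Z)}
for k,p in zip(n,P): print(k,W[k],bydepth(c,[p])[0])
s=cam("scene"); q2=lambda x,y:((x+.5)/4.5-.5+170,(y+.5)/4.5-.5+185)
for k,p,z in(("knob",q2(78,111),.085),("pivot",q2(345,84),.04),("sleeve",q2(341,128),.07)): print("scene",k,onz(s,[p],z)[0],bydepth(s,[p])[0])
u=((W["c1"]+W["c2"])-(W["c3"]+W["c4"]))[:2]; u/=np.linalg.norm(u)
piv,kn,sl=[W[k][:2] for k in("pivot","knob","sleeve")]
print("u",u,"piv-knob",np.linalg.norm(kn-piv),"lever ang",np.degrees(np.arctan2(*(kn-piv)[::-1])),"u ang",np.degrees(np.arctan2(u[1],u[0])),"sl-piv along/across",(sl-piv)@u,np.cross(u,sl-piv))
for e in(0,.001,.004,.005,.006): print(e,plan(piv,kn,sl,u,e))
E
```

```text
Traceback (most recent call last):
  File "h.py", line 11, in onz
    o,d=ray(c,uv); return o+d*((z-o[2])/d[:,2])[:,None]
        ~~~^^^^^^
  File "h.py", line 8, in ray
    p=cv2.undistortPoints(np.array(uv,float).reshape(-1,1,2),c["K"],c["D"],criteria=(3,50,1e-9)).reshape(-1,2)
      ~~~~~~~~~~~~~~~~~~~^^^^^^^^^^^^^^^^^^^^^^^^^^^^^^^^^^^^^^^^^^^^^^^^^^^^^^^^^^^^^^^^^^^^^^^
cv2.error: OpenCV(4.12.0) :-1: error: (-5:Bad argument) in function 'undistortPoints'
> Overload resolution failed:
>  - undistortPoints() got an unexpected keyword argument 'criteria'
>  - undistortPoints() got an unexpected keyword argument 'criteria'
```

```bash
sed -i 's/cv2.undistortPoints(\(.*\),criteria=(3,50,1e-9))/cv2.undistortPointsIter(\1,None,None,(3,50,1e-9))/' h.py
python3 - <<'E'
from geo import *
c=cam("top")
q=lambda x,y:((x+.5)/4.1-.5+325,(y+.5)/4.1-.5+95)
n=["knob","pivot","cam","sleeve","c1","c2","c3","c4"]
P=[q(430,268),q(219,435),q(200,460),q(201,305),q(50,70),q(226,43),q(322,534),q(138,562)]
Z=[.085,.04,.03,.07,.012,.012,.012,.012]
W={k:onz(c,[p],z)[0] for k,p,z in zip(n,P,Z)}
for k,p in zip(n,P): print(k,W[k],bydepth(c,[p])[0])
s=cam("scene"); q2=lambda x,y:((x+.5)/4.5-.5+170,(y+.5)/4.5-.5+185)
for k,p,z in(("knob",q2(78,111),.085),("pivot",q2(345,84),.04),("sleeve",q2(341,128),.07)): print("scene",k,onz(s,[p],z)[0],bydepth(s,[p])[0])
u=((W["c1"]+W["c2"])-(W["c3"]+W["c4"]))[:2]; u/=np.linalg.norm(u)
piv,kn,sl=[W[k][:2] for k in("pivot","knob","sleeve")]
print("u",u,"piv-knob",np.linalg.norm(kn-piv),"lever ang",np.degrees(np.arctan2(*(kn-piv)[::-1])),"u ang",np.degrees(np.arctan2(u[1],u[0])),"sl-piv along/across",(sl-piv)@u,u[0]*(sl-piv)[1]-u[1]*(sl-piv)[0])
for e in(0,.001,.004,.005,.006): print(e,plan(piv,kn,sl,u,e))
E
```

```text
knob [ 0.6115 -0.223   0.085 ] [ 0.6121 -0.2237  0.0827]
pivot [ 0.5411 -0.1251  0.04  ] [ 0.5406 -0.1246  0.0431]
cam [ 0.5303 -0.1165  0.03  ] [ 0.5307 -0.117   0.027 ]
sleeve [ 0.5999 -0.1152  0.07  ] [ 0.6078 -0.1204  0.0348]
c1 [ 0.742  -0.0512  0.012 ] [ 0.7424 -0.0512  0.0109]
c2 [ 0.7545 -0.145   0.012 ] [ 0.7607 -0.1477 -0.0038]
c3 [ 0.4932 -0.1789  0.012 ] [ 0.4943 -0.1814 -0.0001]
c4 [ 0.482  -0.0854  0.012 ] [ 0.483  -0.0869 -0.002 ]
scene knob [ 0.6117 -0.2233  0.085 ] [ 0.6093 -0.2241  0.083 ]
scene pivot [ 0.5377 -0.1264  0.04  ] [ 0.5414 -0.1258  0.0431]
scene sleeve [ 0.6022 -0.1182  0.07  ] [ 0.584  -0.1216  0.0541]
u [0.9916 0.1295] piv-knob 0.12061367904444713 lever ang -54.257843811246005 u ang 7.443312634097777 sl-piv along/across 0.05962310857764069 0.0021811470515275145
0 29.32876182528854
0.001 33.682878478819056
0.004 46.16419194802904
0.005 50.215741754235765
0.006 54.25065413079667
```

Both cameras agree on the knob within 1 mm. The model predicts contact at about 29°, pad touch by about 33°, and 4 mm of give at about 46–50° of turn. I'll work out the approach with the jaws closing tangentially.

```bash
cat > go.py <<'E'
from geo import *
from scipy.spatial.transform import Rotation as Ro
def rel(target,yang):
    s=get_state(); R=Ro.from_rotvec(s["ee_rot"]); d=R.inv().apply(np.array(target)-s["tool_pos"])*1000
    y=np.array([np.cos(np.radians(yang)),np.sin(np.radians(yang)),0]); z=np.array([0,0,-1.])
    T=Ro.from_matrix(np.c_[np.cross(y,z),y,z]); return d,np.degrees((R.inv()*T).as_rotvec())
E
python3 - <<'E'
from go import *
for ya in(35.7,-144.3): print(rel((.6116,-.2231,.16),ya))
E
```

```text
(array([-649.379 , -571.1158,  103.7256]), array([-0.016 ,  0.0017, 38.327 ]))
(array([-649.379 , -571.1158,  103.7256]), array([  -0.0022,   -0.0205, -141.673 ]))
```

```bash
python3 -m handwheel '[[[-20,-18,0],[0,0,5],0],[[-50,-44,0],[0,0,10],0],[[-80,-70,5],[0,0,15],0],[[-110,-97,10],[0,0,20],0],[[-140,-123,15],[0,0,25],0],[[-170,-150,20],[0,0,30],0],[[-200,-176,25],[0,0,35],0],[[-230,-202,30],[0,0,38.3],0],[[-260,-229,35],[0,0,38.3],0],[[-290,-255,40],[0,0,38.3],0],[[-320,-281,45],[0,0,38.3],0],[[-350,-308,50],[0,0,38.3],0],[[-380,-334,55],[0,0,38.3],0],[[-410,-361,60],[0,0,38.3],0],[[-440,-387,65],[0,0,38.3],0],[[-470,-413,70],[0,0,38.3],0],[[-500,-440,75],[0,0,38.3],0],[[-530,-466,80],[0,0,38.3],0],[[-550,-484,85],[0,0,38.3],0],[[-560,-492,85],[0,0,38.3],0]]'
python3 - <<'E'
from go import *
print(rel((.6116,-.2231,.16),35.7))
E
```

```text
t: 2.02
tool_pos: [0.5483, -0.1254, 0.1774]
ee_rot: [-1.436, -2.793, 0.001]
ft_force: [-0.5, 1.1, -0.2]
width: 0.0883
finger_force: 0.0
(array([-116.3261,   -5.3361,   17.2849]), array([-0.0453, -0.0411, -0.1167]))
```

```bash
python3 -m handwheel '[[[-25,-1,4],[0,0,0],0],[[-55,-3,8],[0,0,0],0],[[-85,-4,12],[0,0,0],0],[[-108,-5,15],[0,0,0],0],[[-116,-5,17],[0,0,0],0],[[-116,-5,17],[0,0,0],0],[[-116,-5,30],[0,0,0],0],[[-116,-5,50],[0,0,0],0],[[-116,-5,70],[0,0,0],0],[[-116,-5,88],[0,0,0],0],[[-116,-5,98],[0,0,0],0],[[-116,-5,104],[0,0,0],0],[[-116,-5,104],[0,0,0],0],[[-116,-5,104],[0,0,0],0]]'
python3 - <<'E'
from go import *
print(rel((.6116,-.2231,.073),35.7))
c=cam("top"); save(c,"top1.png",(325,95,445,240),4.1); np.save("ref.npy",c["frame"])
E
```

```text
t: 3.18
tool_pos: [0.6114, -0.2193, 0.0756]
ee_rot: [1.432, 2.795, -0.0]
ft_force: [-0.1, 0.0, 1.1]
width: 0.088
finger_force: 0.0
(array([-3.238 , -2.0829,  2.6382]), array([0.0268, 0.0524, 0.0439]))
```

View pics/top1.png

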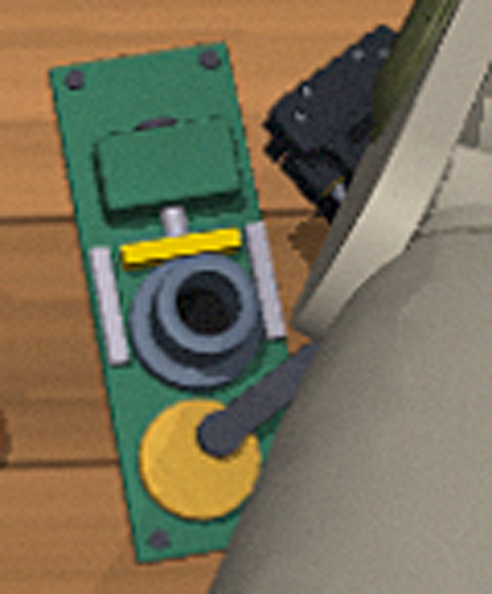

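The pad (crop (180,245)) and sleeve ((200,310)) stay visible beside the arm, and the gripper is over the knob. I'll correct about 3 mm and close.

```bash
python3 -m handwheel '[[[-3,-2,2],[0,0,0],0],[[-3,-2,2],[0,0,0],0.3],[[-3,-2,2],[0,0,0],0.6],[[-3,-2,2],[0,0,0],0.8],[[-3,-2,2],[0,0,0],1],[[-3,-2,2],[0,0,0],1],[[-3,-2,2],[0,0,0],1],[[-3,-2,2],[0,0,0],1],[[-3,-2,2],[0,0,0],1],[[-3,-2,2],[0,0,0],1],[[-3,-2,2],[0,0,0],1]]' 30
python3 - <<'E'
from go import *
print(rel((.6116,-.2231,.073),35.7))
E
```

```text
t: 4.15
tool_pos: [0.6113, -0.2231, 0.0727]
ee_rot: [-1.433, -2.796, -0.0]
ft_force: [0.3, -0.4, -0.2]
width: 0.0238
finger_force: 0.0
(array([-0.2195,  0.2331, -0.2595]), array([ 0.0006, -0.0012,  0.0273]))
```

```bash
python3 -m handwheel '[[[0,0,0],[0,0,0],1],[[0,0,0],[0,0,0],1],[[0,0,0],[0,0,0],1],[[0.1,-4.2,0],[0,0,2],1],[[0.3,-8.4,0],[0,0,4],1],[[0.7,-12.5,0],[0,0,6],1],[[1.2,-16.7,0],[0,0,8],1],[[1.8,-20.8,0],[0,0,10],1],[[2.6,-25,0],[0,0,12],1],[[3.6,-29,0],[0,0,14],1],[[4.7,-33.1,0],[0,0,16],1],[[5.9,-37.1,0],[0,0,18],1],[[7.2,-41,0],[0,0,20],1],[[8.7,-45,0],[0,0,22],1],[[8.7,-45,0],[0,0,22],1],[[8.7,-45,0],[0,0,22],1]]' 30
cat > chk.py <<'E'
from go import *
import sys
s=get_state(); R=Ro.from_rotvec(s["ee_rot"]).as_matrix(); piv=np.array([.5411,-.1251])
g=s["tool_pos"]+R[:,2]*.006; v=(g[:2]-piv); a=np.arctan2(v[1],v[0]); t=np.array([np.sin(a),-np.cos(a)])
print("t",s["t"],"lever",-54.26-np.degrees(a),"r",np.linalg.norm(v),"tool yaw",np.degrees(np.arctan2(R[1,1],R[0,1])),"w",s["width"],"ff",s["finger_force"],"Ftan(resist+)",-s["ft_force"][:2]@t,"Frad",s["ft_force"][:2]@v/np.linalg.norm(v),"Fz",s["ft_force"][2])
c=cam("top"); ref=np.load("ref.npy"); u=np.array([.9916,.1295])
def track(name,box,z,col=None):
    x0,y0,x1,y1=box; T=ref[y0:y1,x0:x1].astype(np.float32); S=c["frame"].astype(np.float32)
    W=np.eye(2,3,dtype=np.float32); W[:,2]=x0,y0
    g=lambda i:cv2.cvtColor(i.astype(np.uint8),cv2.COLOR_RGB2GRAY)
    try: cc,W=cv2.findTransformECC(g(T),g(S),W,cv2.MOTION_TRANSLATION,(3,200,1e-6),None,3)
    except cv2.error as e: return print(name,"fail")
    p0=((x0+x1)/2,(y0+y1)/2); d=onz(c,[p0,(p0[0]+W[0,2]-x0,p0[1]+W[1,2]-y0)],z); d=(d[1]-d[0])[:2]*1000
    print(name,"along mm",d@u,"across",u[0]*d[1]-u[1]*d[0],"cc",cc)
track("neck",(363,157,386,183),.07)
h=cv2.cvtColor
def pad(im):
    i=im.astype(int); m=(i[:,:,0]>150)&(i[:,:,1]>140)&(i[:,:,2]<90); m[:145]=0; m[165:]=0; m[:,:350]=0; m[:,390:]=0
    w=np.clip(np.minimum(i[:,:,0],i[:,:,1])-i[:,:,2]-30,0,None)*cv2.dilate(m.astype(np.uint8),np.ones((5,5))); yy,xx=np.nonzero(w); W=w[yy,xx]
    return (xx@W/W.sum(),yy@W/W.sum()),m.sum()
(p0,n0),(p1,n1)=pad(ref),pad(c["frame"]); d=onz(c,[p0,p1],.05); d=(d[1]-d[0])[:2]*1000
print("pad along",d@u,"across",u[0]*d[1]-u[1]*d[0],n0,n1,p0,p1)
if len(sys.argv)>1: save(c,sys.argv[1],(325,95,445,240),4.1)
E
python3 chk.py
```

```text
t: 5.48
tool_pos: [0.5696, -0.2423, 0.0727]
ee_rot: [-1.939, -2.472, 0.0]
ft_force: [-0.2, 0.1, -0.3]
width: 0.0211
finger_force: 30.0
t 5.4833 lever 22.050278549569747 r 0.12060420659726896 tool yaw 13.776115507398957 w 0.021092585932126248 ff 30.00007102265954 Ftan(resist+) -0.1296745427867903 Frad -0.11720133709955019 Fz -0.3283944413900844
neck along mm -0.1718030017082924 across -0.09842396804771299 cc 0.9887068942402744
pad along 0.009898542460890216 across 0.006936313681816492 126 126 (np.float64(368.56630776132795), np.float64(154.52848811126066)) (np.float64(368.56206470951247), np.float64(154.52433218725204))
```

```bash
python3 -m handwheel '[[[0.1,-4.2,0],[0,0,2],1],[[0.3,-8.4,0],[0,0,4],1],[[0.7,-12.5,0],[0,0,6],1],[[1.2,-16.7,0],[0,0,8],1],[[1.8,-20.8,0],[0,0,10],1],[[2.6,-25,0],[0,0,12],1],[[2.6,-25,0],[0,0,12],1],[[2.6,-25,0],[0,0,12],1]]' 30
python3 chk.py top2.png
```

```text
t: 6.2
tool_pos: [0.5449, -0.2456, 0.0727]
ee_rot: [-2.186, -2.256, 0.0]
ft_force: [1.3, -0.1, -1.0]
width: 0.0211
finger_force: 30.0
t 6.2 lever 33.95431665567546 r 0.12059097772894424 tool yaw 1.807918047675014 w 0.021082906992829224 ff 29.999993070960045 Ftan(resist+) 1.320669744067055 Frad 0.1207701348176119 Fz -0.977476733527662
neck along mm 0.32307558812044157 across -0.7598871090937867 cc 0.9832826389714233
pad along 0.15999154474176308 across 0.08145486919987434 126 128 (np.float64(368.56630776132795), np.float64(154.52848811126066)) (np.float64(368.5125795695665), np.float64(154.4590135538908))
```

View pics/top2.png

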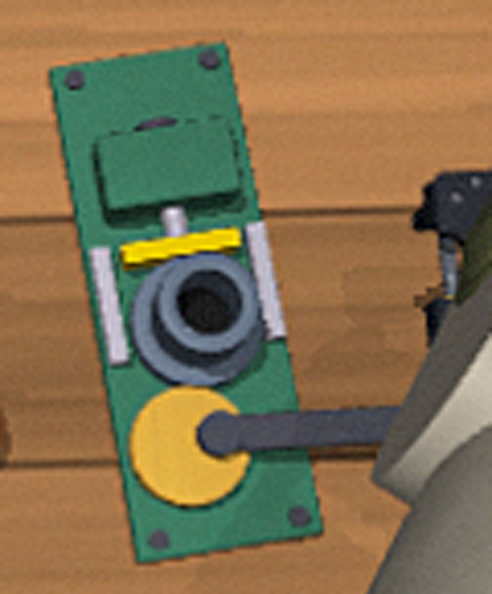

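The lever has turned, with the bar now level at crop (310,425). The cam at (190,445) just meets the flange at about 34°, and the pad has barely moved. Now smaller steps.

```bash
python3 -m handwheel '[[[0,-2.1,0],[0,0,1],1],[[0.1,-4.2,0],[0,0,2],1],[[0.2,-6.3,0],[0,0,3],1],[[0.3,-8.4,0],[0,0,4],1],[[0.5,-10.5,0],[0,0,5],1],[[0.5,-10.5,0],[0,0,5],1],[[0.5,-10.5,0],[0,0,5],1]]' 30
python3 chk.py
```

```text
t: 6.83
tool_pos: [0.5347, -0.2455, 0.0727]
ee_rot: [2.283, 2.156, 0.001]
ft_force: [5.0, 0.1, -2.7]
width: 0.021
finger_force: 30.0
t 6.8333 lever 38.788013351207034 r 0.1205401673029072 tool yaw -3.280312820964359 w 0.02100792458214578 ff 30.00130696222186 Ftan(resist+) 4.977315084967793 Frad -0.35159038115418434 Fz -2.7426510880220802
neck along mm 1.2434988766310857 across -1.295683223015557 cc 0.9786702049032973
pad along 1.0345761284449682 across 0.07034875407942945 126 128 (np.float64(368.56630776132795), np.float64(154.52848811126066)) (np.float64(368.43997078033686), np.float64(154.04503265727055))
```

```bash
python3 -m handwheel '[[[0,-2.1,0],[0,0,1],1],[[0.1,-4.2,0],[0,0,2],1],[[0.2,-6.3,0],[0,0,3],1],[[0.3,-8.4,0],[0,0,4],1],[[0.5,-10.5,0],[0,0,5],1],[[0.7,-12.5,0],[0,0,6],1],[[0.9,-14.6,0],[0,0,7],1],[[1.2,-16.7,0],[0,0,8],1],[[1.2,-16.7,0],[0,0,8],1],[[1.2,-16.7,0],[0,0,8],1]]' 30
python3 chk.py
```

```text
t: 7.72
tool_pos: [0.5182, -0.2434, 0.0727]
ee_rot: [2.428, 1.992, 0.001]
ft_force: [6.1, -0.2, -4.9]
width: 0.0212
finger_force: 30.0
t 7.7167 lever 46.71075408452197 r 0.12045893185786259 tool yaw -11.281488868731582 w 0.021157664816704 ff 30.0021337531507 Ftan(resist+) 6.0111471318746075 Frad -1.0123578733917085 Fz -4.942378117747271
neck along mm 3.0978082399092424 across -1.3131436920909008 cc 0.978457278354533
pad along 2.820329237023841 across 0.1700326545673404 126 130 (np.float64(368.56630776132795), np.float64(154.52848811126066)) (np.float64(368.2325197749672), np.float64(153.20942430523243))
```

```bash
python3 -m handwheel '[[[0,-2.1,0],[0,0,1],1],[[0.1,-4.2,0],[0,0,2],1],[[0.2,-6.3,0],[0,0,3],1],[[0.3,-8.4,0],[0,0,4],1],[[0.5,-10.5,0],[0,0,5],1],[[0.5,-10.5,0],[0,0,5],1],[[0.5,-10.5,0],[0,0,5],1],[[0.5,-10.5,0],[0,0,5],1]]' 30
python3 chk.py top3.png
```

```text
t: 8.43
tool_pos: [0.5081, -0.2409, 0.0727]
ee_rot: [2.512, 1.884, 0.002]
ft_force: [6.6, -0.5, -4.9]
width: 0.0208
finger_force: 30.0
t 8.4333 lever 51.63103984903935 r 0.12041087916200348 tool yaw -16.276991480565854 w 0.020804546975920615 ff 30.003082947805524 Ftan(resist+) 6.494012191592484 Frad -1.360773556761601 Fz -4.900878802636051
neck along mm 4.301103095252202 across -1.2914224468904039 cc 0.9780312392104649
pad along 4.030173185537546 across 0.33301760517147083 126 127 (np.float64(368.56630776132795), np.float64(154.52848811126066)) (np.float64(368.04582783711334), np.float64(152.65082336921833))
```

View pics/top3.png

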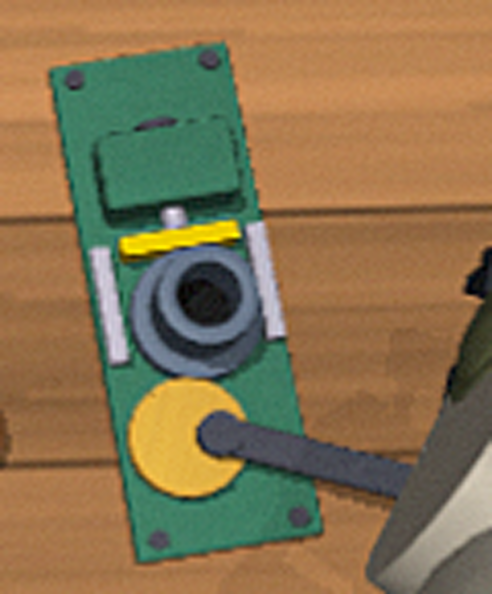

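The pad is at (180,240), 4.0 mm back, and the sleeve is upright with the cam on its flange. Now I release and lift clear.

```bash
python3 -m handwheel '[[[0,0,0],[0,0,0],0.7],[[0,0,0],[0,0,0],0.5],[[0,0,0],[0,0,0],0.3],[[0,0,0],[0,0,0],0.2],[[0,0,0],[0,0,0],0.2],[[0,0,0],[0,0,0],0.2],[[0,0,0],[0,0,0],0.2],[[0,0,0],[0,0,0],0.2],[[0,0,-8],[0,0,0],0.2],[[0,0,-25],[0,0,0],0.2],[[0,0,-50],[0,0,0],0.2],[[0,0,-80],[0,0,0],0.2],[[0,0,-110],[0,0,0],0.2],[[0,0,-130],[0,0,0],0.2],[[0,0,-140],[0,0,0],0.2],[[0,0,-140],[0,0,0],0.2],[[0,0,-140],[0,0,0],0.2]]' 
python3 chk.py top4.png; python3 - <<'E'
from h import *
c=cam("scene"); save(c,"scene4.png",(150,150,510,320),2.2)
E
```

```text
t: 9.9
tool_pos: [0.5072, -0.2407, 0.2121]
ee_rot: [-2.513, -1.884, 0.0]
ft_force: [-0.8, -0.4, -1.1]
width: 0.0708
finger_force: 0.0
t 9.9 lever 52.08044585449172 r 0.12042261936991447 tool yaw -16.27288326869546 w 0.07078777043405814 ff 0.0 Ftan(resist+) -0.6664616331396959 Frad 0.6376204936055699 Fz -1.1106889163441278
neck along mm 4.269784609606067 across -1.263570219417302 cc 0.9780429189186368
pad along 4.025893501261794 across 0.3000777946363241 126 127 (np.float64(368.56630776132795), np.float64(154.52848811126066)) (np.float64(368.06215421853386), np.float64(152.65037171507606))
```

View pics/scene4.png

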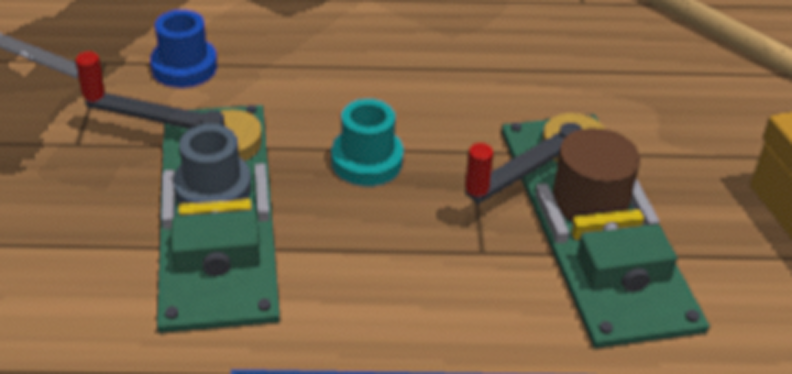

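The knob at (90,75) is free. The sleeve at (210,165) is upright and pressed on its pad, which holds at 4.0 mm, and the spare lever's knob at (480,168) is where it was. Handing in.

```bash
python3 -c "
from plant import workorder
print(workorder.finish_job())"
```

```text
the job is handed in; nothing more can be done
None
```

The job is handed in: I turned the sleeve clamp's lever about 52° clockwise, and the camera shows its spring pad pressed back about 4.0 mm; the knob is released, the sleeve upright and the other clamp's lever as it was.

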